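# Open the fume extractor's shutter fully and start it

## Robot

A 7-joint arm with a two-finger parallel gripper is mounted at the origin on the work surface. World frame = base frame: x ahead of the robot, y to its left, z up, the work surface at z = 0. Lengths are in m, angles in rad, forces in N, time in s.
With the tool pointing down it reaches from about 0.425 to 0.925 m from the base axis. Payload 6.8 kg.
Tool frame: the origin (TCP) lies midway between the tips of the shut fingers; the grasp point (between the pads) lies r.grip_point_offset behind it (r.grip_point_offset is the distance from the TCP to the grasp point, in m); z points along the fingers, y is the direction in which the jaws open and shut (so a half turn about z gives the same grasp; the last joint's range is limited). The gripper opens to 85 mm and grips with 20 to 120 N. Pads are 22 mm wide; open, the fingers measure 114 mm over their backs; the gripper's body (76 mm by 85 mm) begins 54 mm behind the grasp point. The pads swing forward as they close: fully open they stand 13 mm farther back than shut.
Start: joints at [-1.263, 0.477, 0.022, 1.555, -0.011, 1.109, -0.083], TCP at [0.273, 0.618, 0.231] pointing down, gripper open.
Joint ranges: [-2.96, 2.96], [-0.34, 2.1], [-1.41, 1.46], [0.24, 2.44], [-1.37, 4.51], [0.17, 1.92], [-2.96, 2.96]. Speed limits (rad/s): [2.39, 2.39, 3.14, 3.14, 3.14, 3.14, 3.14].

## Interface

Orientations are given as a rotation vector (axis times angle).
In Python, from bench import r gives the robot as it stands. The module is installed in compiled form; this text tells all that it offers.
- The arm moves only by the tool play_rows, never from a script. Its argument "deltas" is a list of rows, each a list of 3 entries, a list of its own where there are three numbers: the finger opening in mm, from 0 to 85.4, then the shift along the tool's x, y, z in mm, then the turn, a rotation vector about the tool's x, y, z in rad. A call has 1 to 8 rows; each row is the pose to reach, as a shift and turn from the pose measured when the call began, along the tool's axes at that moment; what a row does not reach only later rows make up. A row lasts 1/8 s, in which the tool goes at most 62.5 mm and 10.7 degrees, less where a joint would pass 70% of its speed; a pose out of reach is approached as far as the arm can. A call with a gripper value outside its range is refused whole. The fingers move at their own pace and stop on an object; "squeeze" is the grip in N (left out, the last holds). Time passes only in rows, so rows that repeat a pose let the fingers close. It gives the time, the measured TCP pose, the force and the opening at its end, in the units of the state.
- r.get_obs(): the state, without advancing time (a new reading comes with each control period).
- r.grab_frame(name): name is "side" or "top"; returns (picture, depth): 384x512x3 uint8, red, green, blue; 384x512 float32, m along the optical axis (not along the pixel's ray), 0 where there is no reading.
- r.camera_model(name): a dict with "mtx" (3x3 intrinsics, pixels), "D" ([k1, k2, p1, p2, k3] as OpenCV has them; the pictures are not rectified), "rvec" (rotation vector, rad) and "tvec" (3), from world to camera coordinates, as OpenCV has them. Camera axes: x right, y down, z forward; pixel columns grow to the right and rows downward; lengths in m; the calibration is good to about 2 mm. A picture is of the moment at which its call begins. camera_model takes no time and is no camera call.
- r.hand_in(): hands the job in, once; it reports no verdict.
The state is a dict: "clock": time; "joints": joint angles; "qvel": joint speeds; "tau": joint torques, N m; "tcp_pos": TCP position; "orientation": TCP orientation; "contact_force": force on the tool from outside, world axes, zero at the start; "moment": the same for the moment, N m; "grip_width": finger opening in m.
Only numpy, scipy, OpenCV 4.12 (cv2) and the standard library are available. Lean on these libraries where they do the work, as an engineer would, in place of code of your own. Each camera call takes 0.05 s, during which the arm holds its last target. There are 200 camera calls.

## Task

Get the bench fume extractor ready for soldering: push its shutter lever from shut, past the half-open notch, all the way to the fully open stop, and only then press the round start button and let it go. Do it with the fingertips or the outside of the fingers, without taking the lever between them, and leave the camcorder, the screw jar, the lens and the screwdriver where they are.

Things in the scene. Friction and masses are not known exactly. Their poses are not given: they have to be found in the camera images.
- extractor: Flat grey fume extractor fixed to the bench, 250 (x) by 380 (y) by 70 mm high; its top is the deck. Origin: centre of its underside; z up, x away from the robot, y along the lever's travel towards open. Lever and start button stand in the strip at x = -85 mm; behind it a steel shutter plate between rails 6 mm high. One, two and three white dashes by the lever slot mark shut, half and fully open.
- shutter (a joint): Travel of the shutter lever along the extractor's +y, in m: 0 shut (start), 0.035 half open (a notch it snaps into), 0.070 fully open (end stop, also snapped into). Leaving a notch takes 6 to 8 N; between two notches lies a hump, midway (0.0175 and 0.0525): let go before it, the lever springs back; past it, it snaps onward; left within 5 mm of the hump it may stay there, in neither notch.
- lever_knob (a point): Centre of the lever's black upright paddle: 30 (x) by 16 (y, along travel) by 40 mm high, from 12 to 52 mm above the deck, so this point is 32 mm above the deck. Axes as the extractor's. It moves with the lever; when shut it is at x = -85, y = -35 mm on the extractor, when fully open at y = +35 mm; so it is pushed away from the start button.
- start (a joint): Travel of the start button in m: 0 up, grows as it is pressed down, 0.006 fully down; springs back. It counts as pressed beyond 0.004; about 5 N takes it fully down.
- start_top (a point): Centre of the top of the round grey start button, 32 mm across, 22 mm above the deck when up, in a black round housing 48 mm across and 12 mm high on the control strip, at x = -85, y = -140 mm on the extractor.
- camcorder: Camcorder, about 160 by 65 by 62 mm high, loose, standing on the deck at the extractor's +y back corner; origin at the centre of its underside. Leave alone.
- screw_jar: Closed white jar, 52 mm across, 65 mm high, loose on the bench beside one end of the extractor; origin at the centre of its underside. Leave alone.
- lens: Bare aluminium lens barrel, 58 mm across, 60 mm high, loose on the bench beside the other end of the extractor (the two may change places); origin at the centre of its underside. Leave alone.
- screwdriver: Screwdriver 120 mm long with a black handle, loose, lying along x on the extractor's deck behind the start button (y about -140 mm). Leave alone.

How it is judged:
On the way, in this order (a step that is already met when the one before it is completed fails the run):
1. the lever is past the half-open notch and at the fully open stop (value of joint shutter above 0.066 m), for 0.2 s.
2. the start button is pressed (value of joint start above 0.004 m), for 0.05 s.
At the end, for the whole second after the job is handed in: The shutter lever rests at its fully open stop (within 4 mm of the 70 mm travel) and the start button, pressed after that, is up again (less than 1.5 mm down) (value of joint shutter above 0.066 m and value of joint start below 0.0015 m); the robot touches nothing.
It fails at once if the start button is pressed before the lever is fully open (value of joint start above 0.004 m and value of joint shutter below 0.066 m).
It fails at once if the lever is taken between the fingers instead of pushed (x of the grasp point in the frame of lever_knob between -0.015 and 0.015 m and y of the grasp point in the frame of lever_knob between -0.008 and 0.008 m and z of the grasp point in the frame of lever_knob between -0.035 and 0.032 m).
It fails at once if the camcorder, screw jar, lens or screwdriver is moved by more than 15 mm, or lifted (distance of any of camcorder, screw_jar, lens, screwdriver from where it was at the start of the episode above 0.015 m).
It also fails if it takes over 38 s, if anything falls off the work surface, if the arm or the gripper's body presses on something with over 40 N, if the wrist force passes 120 N, or if a joint passes its speed limit or range.

## Working session

There is one attempt and no reset: what is moved stays moved. The work goes in short steps, Python scripts to look and compute and a tool call to move; the robot and the scene stay as the last step left them, time stands still between calls to the robot, and variables do not carry over. Pictures are saved under pics/ and viewed, about 8 in all and at most 12, crops included, and the job is handed in when it is done.

Besides the shell and the picture viewer there is one more tool, called after "Emit:" in YAML: its name, and indented under it one key for each argument. play_rows: Moves the arm, as the interface text tells. Its arguments: {"type":"object","properties":{"deltas":{"type":"array"},"squeeze":{"type":"number"}},"required":["deltas"]}

```bash
mkdir -p pics; cat > h.py <<'E'
from bench import r
import cv2, numpy as np
def px(name,u,v,d=None,z=None):
    m=r.camera_model(name);K=np.array(m["mtx"]);R=cv2.Rodrigues(np.array(m["rvec"],float))[0];t=np.array(m["tvec"],float).ravel()
    n=cv2.undistortPoints(np.array([[[u,v]]],float),K,np.array(m["D"],float))[0,0]
    ray=R.T@np.r_[n,1];c=-R.T@t
    return c+ray*(d if d is not None else (z-c[2])/ray[2])
E
python3 - <<'E'
from h import *
for n in("top","side"):
    p,d=r.grab_frame(n);np.save(n+".npy",d);cv2.imwrite(n+".png",p[...,::-1]);cv2.imwrite(f"pics/{n}1.png",cv2.resize(p[...,::-1],(800,600),interpolation=cv2.INTER_CUBIC))
print(r.get_obs(),r.grip_point_offset)
E
```

```text
{'clock': 0.1, 'joints': array([-1.26308691,  0.47774068,  0.02234321,  1.55631729, -0.01151104,
        1.10928758, -0.08309726]), 'qvel': array([-1.81096545e-03, -1.33429314e-03,  8.92146319e-04, -3.08848883e-03,
       -2.03318010e-03,  1.24626552e-05,  3.60285377e-05]), 'tau': array([ 4.13163478e-03, -5.97761786e+01,  1.61379945e+00, -2.81954938e+01,
        1.28061921e-02,  5.01056638e-03, -6.71580381e-06]), 'tcp_pos': array([0.27245132, 0.61701042, 0.23042226]), 'orientation': array([-6.48382193e-01, -3.07372160e+00,  2.52680102e-03]), 'contact_force': array([0.27480003, 0.29446959, 0.66745004]), 'moment': array([-0.00314182,  0.00550046, -0.01163572]), 'grip_width': 0.08514830854799577} 0.0187
```

View pics/top1.png

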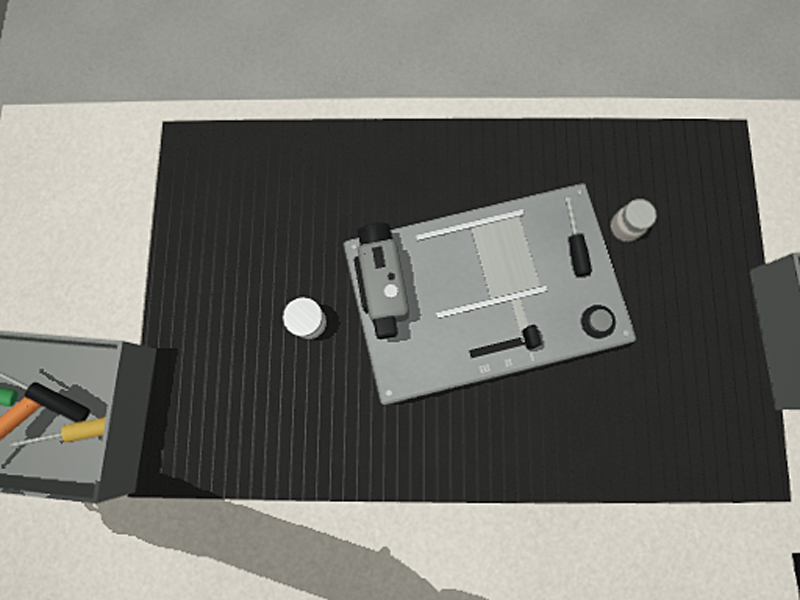

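View pics/side1.png

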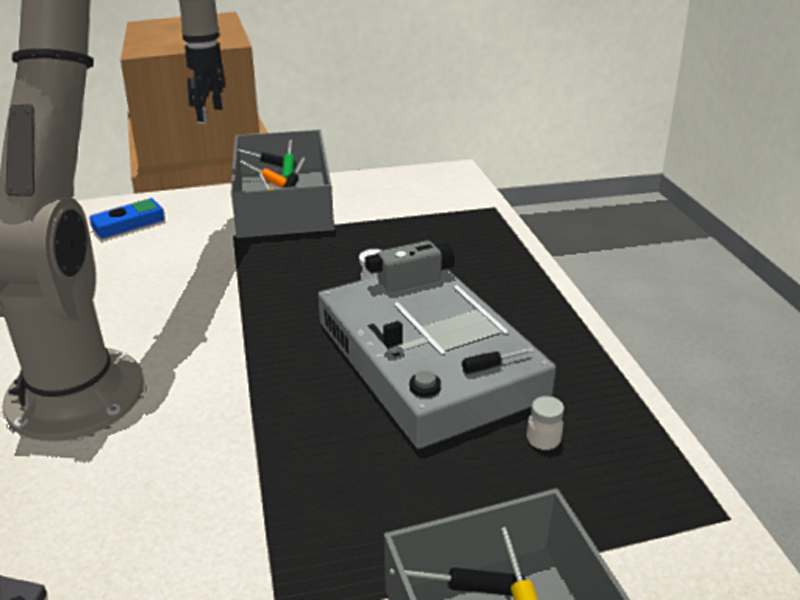

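The top view shows the deck corners at about (344,241), (585,184), (635,341) and (381,404). The paddle top is near (532,335), the button at (599,320), and the one-dash mark is on the right next to the paddle (shut). The camcorder is at the left end of the deck.

```bash
python3 - <<'E'
from h import *
from scipy.spatial.transform import Rotation as Ro
s=512/800
C=[(344,241),(585,184),(635,341),(381,404)]
W=np.array([px("top",u*s,v*s,z=.07)[:2] for u,v in C]);print(W.round(4))
M=np.array([(.125,.19),(.125,-.19),(-.125,-.19),(-.125,.19)])
a=M-M.mean(0);b=W-W.mean(0);th=np.arctan2((a[:,0]*b[:,1]-a[:,1]*b[:,0]).sum(),(a*b).sum())
R=np.array([[np.cos(th),-np.sin(th)],[np.sin(th),np.cos(th)]]);o=W.mean(0)
print("yaw",th,"o",o,"res",(W-o-M@R.T).round(4).tolist())
d=np.load("top.npy")
print("deckz",px("top",560*s,350*s,d=d[int(350*s),int(560*s)]))
print("button",px("top",599*s,320*s,z=.092),"model",o+R@[-.085,-.14])
print("btn depth",px("top",599*s,320*s,d=d[int(320*s),int(599*s)]))
print("knob",px("top",532*s,332*s,z=.122),"model",o+R@[-.085,-.035],"depth",px("top",532*s,332*s,d=d[int(332*s),int(532*s)]))
print("open",o+R@[-.085,.035])
ob=r.get_obs();T=Ro.from_rotvec(ob["orientation"]).as_matrix();print(T.round(3))
E
```

```text
[[ 0.6722  0.1693]
 [ 0.7627 -0.1951]
 [ 0.5235 -0.2534]
 [ 0.4331  0.1108]]
yaw 0.24228578703607373 o [ 0.59788924 -0.04208211] res [[-0.0014, -0.003], [-0.0021, 0.0015], [0.0014, 0.0032], [0.0021, -0.0016]]
deckz [ 0.51010972 -0.14392385  0.07304955]
button [ 0.55059644 -0.19601759  0.092     ] model [ 0.54896103 -0.19838639]
btn depth [ 0.55040728 -0.19561352  0.09323774]
knob [ 0.52943212 -0.09473638  0.122     ] model [ 0.52376919 -0.09645322] depth [ 0.52942064 -0.0947182   0.12208734]
open [ 0.50697463 -0.02849778]
[[-0.915  0.404 -0.001]
 [ 0.404  0.915 -0.002]
 [-0.    -0.002 -1.   ]]
```

Emit:
play_rows:
  deltas:
    - [0,[-40,-43,0],[0,0,-0.05]]
    - [0,[-80,-86,0],[0,0,-0.1]]
    - [0,[-120,-129,0],[0,0,-0.15]]
    - [0,[-160,-172,0],[0,0,-0.2]]
    - [0,[-200,-215,0],[0,0,-0.25]]
    - [0,[-240,-258,0],[0,0,-0.3]]
    - [0,[-280,-301,0],[0,0,-0.35]]
    - [0,[-320,-344,0],[0,0,-0.4]]
  squeeze: 20

```text
clock: 1.1
tcp_pos: [0.4264, 0.1711, 0.231]
orientation: [-0.022, -3.141, 0.002]
contact_force: [0.2, 0.1, 0.4]
grip_width: -0.0001
```

```bash
cat > go.py <<'E'
from h import *
import sys
from scipy.spatial.transform import Rotation as Ro
yaw=.2423;o=np.array([.6009,-.040]);R=Ro.from_euler("z",yaw).as_matrix()
def go(ex,ey,z):
    ob=r.get_obs();T=Ro.from_rotvec(ob["orientation"])
    tgt=np.r_[o,0]+R@[ex,ey,0];tgt[2]=z
    G=np.column_stack([R@[-1,0,0],R@[0,1,0],[0,0,-1]])
    p=ob["tcp_pos"];e=R.T@(p-np.r_[o,0])
    print("t",round(ob["clock"],2),"ext",(e*1e3).round(1),"F_ext",(R.T@ob["contact_force"]).round(1),"w",round(ob["grip_width"]*1e3,1),"q",ob["joints"].round(2))
    print("delta mm",(T.inv().apply(tgt-p)*1e3).round(1),"turn",(T.inv()*Ro.from_matrix(G)).as_rotvec().round(3))
if __name__=="__main__":go(*map(float,sys.argv[1:]))
E
python3 go.py -.085 -.075 .2
```

```text
t 1.1 ext [-118.7  246.8  231. ] F_ext [0.2 0.  0.4] w -0.1 q [-0.67  0.12  0.16  2.06 -0.02  0.97  1.06]
delta mm [-114.2 -302.6   31.4] turn [-0.001 -0.001 -0.256]
```

Emit:
play_rows:
  deltas:
    - [0,[-19,-50,0],[0,0,-0.05]]
    - [0,[-38,-100,5],[0,0,-0.1]]
    - [0,[-57,-150,10],[0,0,-0.15]]
    - [0,[-76,-200,15],[0,0,-0.2]]
    - [0,[-95,-252,20],[0,0,-0.256]]
    - [0,[-114,-302,31],[0,0,-0.256]]
    - [0,[-114,-302,31],[0,0,-0.256]]
    - [0,[-114,-302,31],[0,0,-0.256]]

```text
clock: 2.1
tcp_pos: [0.5357, -0.1319, 0.1999]
orientation: [0.379, -3.117, 0.001]
contact_force: [-0.2, 1.0, 0.1]
grip_width: -0.0
```

```bash
python3 go.py -.085 -.075 .092
python3 - <<'E'
from h import *
a=r.grab_frame("top")[0][150:278,250:420,::-1];b=r.grab_frame("side")[0][100:290,180:370,::-1]
cv2.imwrite("pics/c3.png",np.hstack([cv2.resize(a,(450,339)),cv2.copyMakeBorder(cv2.resize(b,(339,339)),0,0,0,0,0)]))
E
```

```text
t 2.1 ext [-85.3 -73.6 199.9] F_ext [0.1 1.  0.1] w -0.0 q [-0.17  0.32  0.36  1.9  -0.14  0.94  2.07]
delta mm [ -0.5  -1.4 107.9] turn [-0.    -0.002 -0.   ]
```

View pics/c3.png

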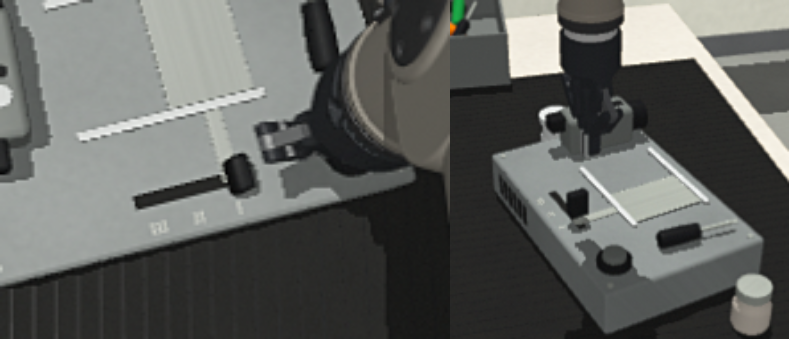

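The crop shows the closed fingers above the gap between the paddle (240,173) and the button, with the paddle still at the one-dash mark. I'll descend there.

Emit:
play_rows:
  deltas:
    - [0,[0,-1,45],[0,0,0]]
    - [0,[0,-1,85],[0,0,0]]
    - [0,[0,-1,108],[0,0,0]]
    - [0,[0,-1,108],[0,0,0]]
    - [0,[0,7,108],[0,0,0]]
    - [0,[0,14,108],[0,0,0]]
    - [0,[0,18,108],[0,0,0]]
    - [0,[0,22,108],[0,0,0]]

```text
clock: 3.2
tcp_pos: [0.5321, -0.1114, 0.0937]
orientation: [-0.38, 3.115, -0.006]
contact_force: [2.2, -5.5, -1.3]
grip_width: 0.0003
```

```bash
python3 go.py -.085 .010 .092
```

```text
t 3.2 ext [-83.9 -52.8  93.7] F_ext [ 0.8 -5.8 -1.3] w 0.3 q [-0.16  0.45  0.32  2.01 -0.21  0.71  2.1 ]
delta mm [ 1.  62.8  1.5] turn [-0.004  0.003  0.001]
```

Emit:
play_rows:
  deltas:
    - [0,[0,5,0],[0,0,0]]
    - [0,[0,10,0],[0,0,0]]
    - [0,[0,15,0],[0,0,0]]
    - [0,[0,20,0],[0,0,0]]
    - [0,[0,25,0],[0,0,0]]
    - [0,[0,30,0],[0,0,0]]
    - [0,[0,35,0],[0,0,0]]
    - [0,[0,40,0],[0,0,0]]

```text
clock: 4.2
tcp_pos: [0.5231, -0.0743, 0.0938]
orientation: [-0.378, 3.114, -0.01]
contact_force: [1.9, -5.6, -2.1]
grip_width: 0.0003
```

```bash
python3 go.py -.085 .013 .092
```

```text
t 4.2 ext [-83.8 -14.6  93.8] F_ext [ 0.5 -5.9 -2.1] w 0.3 q [-0.24  0.43  0.32  2.04 -0.2   0.69  2.02]
delta mm [ 1.2 27.6  1.6] turn [-0.007  0.004 -0.001]
```

Emit:
play_rows:
  deltas:
    - [0,[0,5,0],[0,0,0]]
    - [0,[0,10,0],[0,0,0]]
    - [0,[0,15,0],[0,0,0]]
    - [0,[0,20,0],[0,0,0]]
    - [0,[0,25,0],[0,0,0]]
    - [0,[0,29,0],[0,0,0]]
    - [0,[0,31,0],[0,0,0]]
    - [0,[0,31,0],[0,0,0]]

```text
clock: 5.2
tcp_pos: [0.5169, -0.0493, 0.0938]
orientation: [-0.371, 3.112, -0.019]
contact_force: [5.0, -14.3, -6.0]
grip_width: -0.0001
```

```bash
python3 go.py -.085 .019 .092
python3 - <<'E'
from h import *
a=r.grab_frame("top")[0][150:278,230:400,::-1];b=r.grab_frame("side")[0][140:250,200:340,::-1]
cv2.imwrite("pics/c4.png",np.hstack([cv2.resize(a,(390,300)),cv2.resize(b,(382,300))]))
E
```

```text
t 5.2 ext [-83.8  11.1  93.8] F_ext [  1.4 -15.   -6. ] w -0.1 q [-0.29  0.42  0.32  2.07 -0.19  0.67  1.96]
delta mm [1.3 7.9 1.6] turn [-0.013  0.006 -0.005]
```

View pics/c4.png

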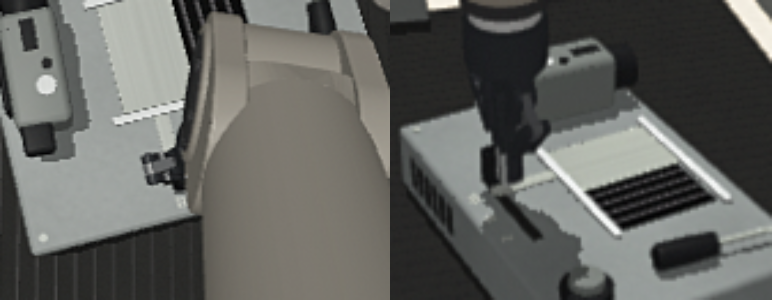

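The force rose to 15 N, well above the 8 N notch force, with the TCP stopped at ext y = +11. The slot is fully exposed behind the paddle, so it looks like the end stop. I'll back off, rise and check.

Emit:
play_rows:
  deltas:
    - [0,[0,-10,0],[0,0,0]]
    - [0,[0,-20,0],[0,0,0]]
    - [0,[0,-25,-20],[0,0,0]]
    - [0,[0,-45,-50],[0,0,0]]
    - [0,[0,-90,-60],[0,0,0]]
    - [0,[0,-130,-60],[0,0,0]]
    - [0,[0,-151,-60],[0,0,0]]
    - [0,[0,-151,-60],[0,0,0]]

```text
clock: 6.3
tcp_pos: [0.5517, -0.197, 0.1557]
orientation: [-0.367, 3.112, -0.02]
contact_force: [-0.3, -0.2, 0.1]
grip_width: -0.0
```

```bash
python3 go.py -.085 -.140 .100
python3 - <<'E'
from h import *
a=r.grab_frame("top")[0][150:278,230:400,::-1];b=r.grab_frame("side")[0][140:280,200:340,::-1]
cv2.imwrite("pics/c5.png",np.hstack([cv2.resize(a,(480,360)),cv2.resize(b,(320,360))]))
E
```

```text
t 6.3 ext [ -85.4 -140.6  155.7] F_ext [-0.4 -0.1  0.1] w -0.0 q [-0.06  0.43  0.38  1.88 -0.19  0.86  2.21]
delta mm [-0.1  1.4 55.7] turn [-0.013  0.006 -0.008]
```

View pics/c5.png

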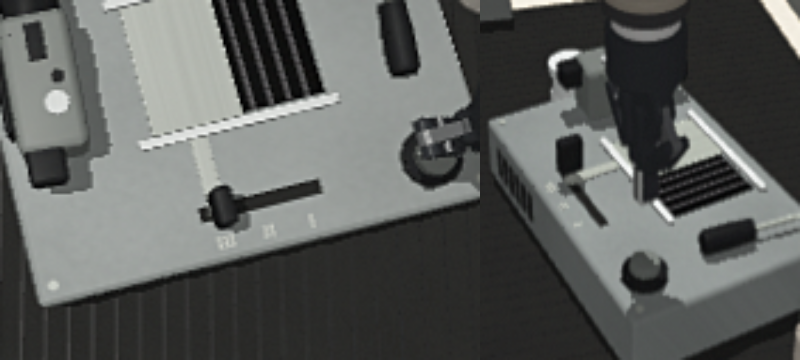

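The lever now sits at the three dashes (paddle at about (222,200) in the left crop) and stays there with the hand away. The fingers are over the button, so I'll press next.

Emit:
play_rows:
  deltas:
    - [0,[0,1,30],[0,0,0]]
    - [0,[0,1,50],[0,0,0]]
    - [0,[0,1,60],[0,0,0]]
    - [0,[0,1,66],[0,0,0]]
    - [0,[0,1,70],[0,0,0]]
    - [0,[0,1,72],[0,0,0]]
    - [0,[0,1,72],[0,0,0]]

```text
clock: 7.28
tcp_pos: [0.5523, -0.1931, 0.0858]
orientation: [-0.372, 3.111, -0.014]
contact_force: [-9.0, 5.9, 21.6]
grip_width: -0.0004
```

```bash
python3 go.py -.085 -.140 .160; python3 -c "
from h import *
print(px('top',308.6,221,z=.122))"
```

```text
t 7.28 ext [ -83.9 -136.9   85.8] F_ext [-7.3  7.9 21.6] w -0.4 q [-0.03  0.52  0.34  1.92 -0.24  0.73  2.25]
delta mm [  0.5  -3.8 -74.1] turn [-0.01   0.007 -0.004]
[ 0.51121755 -0.02719472  0.122     ]
```

At 21.6 N and z = 0.086 the button is bottomed. I'll release it and lift clear.

Emit:
play_rows:
  deltas:
    - [0,[0,0,-20],[0,0,0]]
    - [0,[0,0,-60],[0,0,0]]
    - [0,[0,0,-110],[0,0,0]]
    - [0,[0,-50,-150],[0,0,0]]
    - [0,[0,-100,-150],[0,0,0]]
    - [0,[0,-130,-150],[0,0,0]]
    - [0,[0,-130,-150],[0,0,0]]
    - [0,[0,-130,-150],[0,0,0]]

```text
clock: 8.28
tcp_pos: [0.5817, -0.3175, 0.2371]
orientation: [-0.373, 3.111, -0.013]
contact_force: [0.3, -0.1, -0.1]
grip_width: -0.0001
```

```bash
python3 go.py -.085 -.140 .160
python3 - <<'E'
from h import *
p,d=r.grab_frame("top");s=.64
for u,v in((599*s,320*s),):print("btn z",px("top",u,v,d=d[int(v),int(u)]))
b=r.grab_frame("side")[0][130:290,190:370,::-1]
cv2.imwrite("pics/c6.png",np.hstack([cv2.resize(p[100:280,170:430,::-1],(480,332)),cv2.resize(b,(320,332))]))
E
```

```text
t 8.28 ext [ -85.2 -264.7  237.1] F_ext [ 0.2 -0.2 -0.1] w -0.1 q [ 0.1   0.47  0.42  1.61 -0.21  1.09  2.39]
delta mm [  0.8 125.5  75.9] turn [-0.009  0.007 -0.004]
btn z [ 0.55057554 -0.19597296  0.09213672]
```

View pics/c6.png

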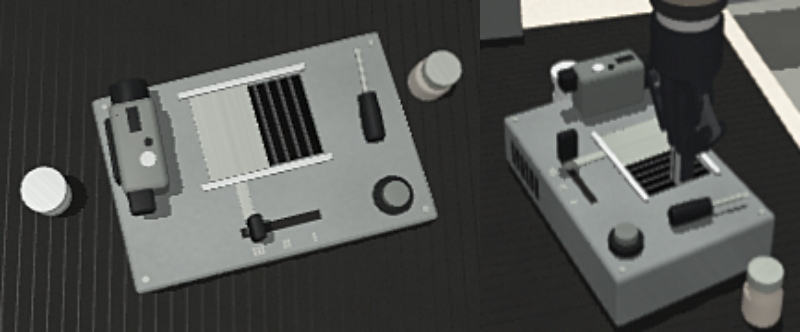

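The paddle is at the three dashes (256,228), the button is up (393,194, top z 0.092), the other objects are where they started, and the arm is clear. Handing in.

```bash
python3 -c "
from bench import r
print(r.hand_in())"
```

```text
the job is handed in; nothing more can be done
None
```

The shutter lever is at its fully open stop, and the start button was pressed after that and released. I handed the job in after about 8.3 s on the robot's clock; no verdict is reported.

- **Lever:** I pushed it with the outside of the shut fingers, past the half-open notch. At the end the force rose to about 15 N, which I took as the stop. With the hand away, the paddle stayed at the three dashes, within about 2 mm of its expected open position.
- **Button:** I pressed it down with the fingertips at about 22 N, well above the 5 N needed. The tip was then at z = 0.086 m, which matches fully down. After release its top measured 0.092 m, so it is up again.
- **Surroundings:** The last picture shows the camcorder, jar, lens and screwdriver where they began; I checked this by eye and did not measure it. The arm was clear, with the force reading close to zero.

The checks agreed with each other. The first estimate of the extractor's position was 3 to 6 mm off the lever and button as seen, so I corrected it before the push.

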